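Run the jar carriage under the filling nozzle

TASK

Jam is about to be filled: push the heavy, almost frictionless jar carriage along its rails from the end where it stands until the middle one of its three open jars is centred under the filling nozzle, and brake it to rest there. Ease it along gently by the bumper rollers at its two ends: keep off the clean jars, the wooden deck and the filling head, let no jar slip or topple, never let the carriage run into an end stop, and leave the other things on the counter alone. Let go of it, make sure that it stands still by itself for a few seconds with the jar under the nozzle, and only then finish.

Things in the scene. Friction and masses are not known exactly. Their poses are not given: they have to be found in the camera images.
- track: Jar slide bolted to the counter: aluminium base plate 170 wide, 800 long, 10 thick with two level round steel rails. Origin: centre of its underside on the counter. Its y axis runs along the rails, x across them (away from the robot), z up.
- carriage: Steel carriage on ball bearings, running along the track's y axis only; axes parallel to the track's. Origin: its middle, at counter height. Starts at rest near the rear (+y) stop and must go to -y. Bearing blocks end 115 mm from the middle. Moving mass with deck, rollers and jars nominally 5.5 kg (3.4 to 9.7); drag only 0.008 N plus 0.25 N per m/s, so it coasts far.
- front_roller (a point): Middle of the axis of the leading bumper roller (at -y of the carriage), equal to the rear one: radius 18, 156 long, axis 150 mm from the middle and 58 mm above the counter. Push here towards +y to brake the carriage. Let go at 50 mm/s the carriage would coast over 300 mm.
- rear_roller (a point): Middle of the axis of the trailing bumper roller (at +y of the carriage): a freely turning grey roller, radius 18, 156 long parallel to the track's x, its axis 150 mm from the carriage's middle and 58 mm above the counter, so the end face is 168 mm from the middle. Push it squarely towards -y to set the carriage going, it cannot be dragged or gripped.
- far_stop: Dark steel stop clamped across both rails ahead of the carriage (at -y), 44 high, 130 wide, 40 long. Origin: middle of its rubber buffers' face, at counter height; axes parallel to the track's. The carriage's bearing blocks strike it when the carriage's middle is 115 mm from this origin (the roller passes above it).
- rear_stop: Equal stop behind the carriage (at +y). Origin: middle of its buffers' face, at counter height. The carriage strikes it when its middle is 115 mm from this origin; it starts 40 mm clear of it.
- deck: Wooden deck on top of the carriage, 170 across, 250 along the rails, 12 thick, with a rim round it 6 mm higher; origin at the middle of its underside, 60 mm above the counter, so its rim is 78 mm above the counter and the jars stand at 72 mm. Food surface: not to be touched.
- jar_mid: Middle one of three equal empty glass preserving jars standing loose in a row on the deck, 72 in diameter, 90 high, 0.22 kg; open mouth 60 wide. Origin: centre of its underside, which stands at the middle of the carriage. The jars' rims are 162 mm above the counter.
- jar_front: The jar ahead of it, 76 mm towards -y of the carriage, same size and origin.
- jar_rear: The jar behind it, 76 mm towards +y of the carriage, same size and origin.
- filler: Steel filling head beyond the track: foot plate 120 by 160, upright column 30 in diameter and 260 high with a dark valve block (70 by 60 by 60) at 210 mm above the counter, from which a tube 18 in diameter reaches 200 mm back towards the robot (its -x), level at 210 mm, over the rails and bends down into the nozzle. Origin: centre of the foot's underside. Fixed; not to be touched.
- nozzle (a point): Lower tip of the filling nozzle, 18 in diameter, 185 mm above the counter, in the middle between the two rails. The middle jar has to stop right below it. It hangs 60 to 160 mm short of where the carriage's middle is when it strikes the far stop.
- jam_a: Closed jam jar, 72 in diameter, 99 high, loose on the near right of the counter. Origin: centre of its underside. Leave it alone.
- jam_b: Closed honey jar, 72 in diameter, 99 high, loose beyond the track. Origin: centre of its underside. Leave it alone.
- lids: Stack of four steel jar lids, 68 in diameter, 40 high, loose between robot and track. Origin: centre of its underside. Leave it alone.
- spatula: Kitchen spatula 260 long lying between robot and track, some 25 high. Leave it alone.
- bun: Round bread roll, 84 in diameter, 44 high, loose on the left between robot and track. Origin: centre of its underside. Leave it alone.
There are look-alikes about, which are no part of the job. What is shaped like the jar_front but pink is not meant. What is shaped like the jar_mid but red is not meant.

How it is judged:
On the way, in this order (a step that is already met when the one before it is completed fails the run):
1. the carriage is on its way towards the nozzle: the middle jar is within 80 mm of it (y of nozzle in the frame of carriage above -0.08 m), for 0.1 s.
2. the middle jar stands under the nozzle (12 mm either way along the rails), the carriage slower than 8 mm/s and untouched, for 2 s (y of nozzle in the frame of carriage between -0.012 and 0.012 m and linear speed of carriage below 0.008 m/s and contact force between each of the arm, the fingers and carriage below 0.1 N), for 2 s.
At the end, for the whole second after the job is handed in: The carriage stands by itself at rest (slower than 8 mm/s) with the carriage's middle within 12 mm of the nozzle along the rails, the middle jar's centre within 20 mm of the nozzle's axis, all three jars upright on the deck (y of nozzle in the frame of carriage between -0.012 and 0.012 m and linear speed of carriage below 0.008 m/s and horizontal distance between nozzle and jar_mid below 0.02 m and angle between each of jar_mid, jar_front, jar_rear's own z axis and vertical below 0.1 rad); the robot touches nothing.
It fails at once if the carriage runs into an end stop (y of carriage in the frame of far_stop below 0.118 m or y of carriage in the frame of rear_stop above -0.118 m).
It fails at once if the carriage is shoved: faster than 0.25 m/s (linear speed of carriage above 0.25 m/s).
It fails at once if a jar slips more than 10 mm on the deck or tips (distance between jar_mid and deck above 0.0156 m or not (y of jar_front in the frame of deck between -0.086 and -0.066 m) or not (y of jar_rear in the frame of deck between 0.066 and 0.086 m) or angle between any of jar_mid, jar_front, jar_rear's own z axis and vertical above 0.2 rad).
It fails at once if the robot touches a clean jar, the wooden deck or the filling head (contact force between any of the fingers, the arm and jar_mid above 0.3 N or contact force between any of the fingers, the arm and jar_front above 0.3 N or contact force between any of the fingers, the arm and jar_rear above 0.3 N or contact force between any of the fingers, the arm and deck above 0.5 N or contact force between any of the fingers, the arm and filler above 1 N).
It fails at once if a thing standing by is moved by more than 30 mm (distance of any of jam_a, jam_b, lids, spatula, bun from where it was at the start of the episode above 0.03 m).
It also fails if it takes over 37 s, if anything falls off the work surface, if the arm or the gripper's body presses on something with over 40 N, if the wrist force passes 120 N, or if a joint passes its speed limit or range.

ROBOT

A 7-joint arm with a two-finger parallel gripper is mounted at the origin on the work surface. World frame = base frame: x ahead of the robot, y to its left, z up, the work surface at z = 0. Lengths are in m, angles in rad, forces in N, time in s.
With the tool pointing down it reaches from about 0.4 to 0.85 m from the base axis. Payload 10.4 kg.
Tool frame: the origin (TCP) lies at the very end of the fingers, on their centre line; the grasp point (between the pads) lies 19 mm behind it; z points along the fingers, y is the line along which they close (so a half turn about z gives the same grasp; the last joint's range is limited). The gripper opens to 87 mm and grips with 3 to 60 N. Pads are 19 mm wide; open, the fingers measure 117 mm over their backs; the gripper's body (75 mm by 190 mm) begins 51 mm behind the grasp point.
Start: joints at [-1.286, 0.332, -0.065, 1.46, 0.022, 1.35, -0.088], TCP at [0.189, 0.596, 0.223] pointing down, gripper open.
Joint ranges: [-2.6, 2.6], [-0.5, 2.12], [-1.47, 1.34], [0.16, 2.42], [-1.27, 4.41], [0.06, 2.06], [-2.6, 2.6]. Speed limits (rad/s): [2.22, 2.22, 2.79, 2.79, 3.14, 3.14, 3.14].

INTERFACE

Orientations are given as a unit quaternion [x, y, z, w].
In Python, from bench import status, camera, order gives the robot as it stands.
- The arm moves only by the tool jog_arm, never from a script. Its argument "plan" is a list of rows, each a list of 7 numbers: the turn, a rotation vector about the tool's x, y, z in rad, then the shift along the tool's x, y, z in mm, then the opening, from -1 (shut) to 1 (fully open). A call has 1 to 12 rows; each row is the pose to reach, as a shift and turn from the pose commanded when the call began, along the tool's axes at that moment; what a row does not reach only later rows make up. A row lasts 1/10 s, in which the tool goes at most 50 mm and 8.59 degrees, less where a joint would pass 70% of its speed; a pose out of reach is approached as far as the arm can. A call with a gripper value outside its range is refused whole. The fingers move at their own pace and stop on an object; "squeeze" is the grip in N (left out, the last holds). Time passes only in rows, so rows that repeat a pose let the fingers close. It gives the time, the measured TCP pose, the force, the opening and the grip force at its end, in the units of the state.
- status.read_state(): the state, without advancing time (a new reading comes with each control period).
- camera(name): name is "scene" or "top" or "wrist"; returns a dict with "image" (480x640x3 uint8, red, green, blue), "z_map" (480x640 float32, m along the optical axis (not along the pixel's ray), 0 where there is no reading), "fx", "fy", "cx", "cy" (pixels), "world_from_camera" (4x4, takes a point from camera to world coordinates); the wrist camera has in their place "mount" (4x4, takes a point from camera to tool coordinates, whose origin is the TCP and whose axes are the flange's). Camera axes: x right, y down, z forward; pixel columns grow to the right and rows downward; lengths in m; the calibration is good to about 2 mm. A picture is of the moment at which its call begins: read the wrist's pose just before it.
- order.close_job(): hands the job in; it is judged then, once.
The state is a dict: "time": time; "joint_positions": joint angles; "joint_vel": joint speeds; "joint_torque": joint torques, N m; "ee_pos": TCP position; "eef_rot": TCP orientation; "ft_force": force on the tool from outside, world axes, zero at the start; "torque": the same for the moment, N m; "width": finger opening in m; "grip_force": force on a finger pad.
Only numpy, scipy, OpenCV 4.12 (cv2) and the standard library are available. Lean on these libraries where they do the work, as an engineer would, in place of code of your own. Each camera call takes 0.05 s, during which the arm holds its last target. There are 200 camera calls.

## Working session

There is one attempt and no reset: what is moved stays moved. The work goes in short steps, Python scripts to look and compute and a tool call to move; the robot and the scene stay as the last step left them, time stands still between calls to the robot, and variables do not carry over. Pictures are saved under pics/ and viewed, at most 10 in all, crops included, and the job is handed in when it is done.

Besides the shell and the picture viewer there is one more tool, called after "Emit:" by a JSON object that holds its "name" and its "arguments", one argument or row to a line. jog_arm: Moves the arm, as the interface text tells. Its arguments: {"type":"object","properties":{"plan":{"type":"array"},"squeeze":{"type":"number"}},"required":["plan"]}

```bash
mkdir -p pics; cat > h.py <<'E'
import numpy as np,cv2,pickle
from bench import status,camera,order
def cap(n,f=None):
    s=status.read_state(); c=camera(n)
    if f: cv2.imwrite('pics/'+f,c['image'][:,:,::-1])
    pickle.dump((s,c),open('/tmp/%s.pkl'%n,'wb'))
    return s,c
def pts(c):
    z=c['z_map'];v,u=np.mgrid[:480,:640]
    P=np.stack([(u-c['cx'])/c['fx']*z,(v-c['cy'])/c['fy']*z,z],-1)
    T=c['world_from_camera'];return P@T[:3,:3].T+T[:3,3]
E
python3 - <<'E'
from h import *
for n in('scene','top'):
    s,c=cap(n,n+'1.png');print(n,c['world_from_camera'].round(3).tolist(),c['fx'],c['cx'],c['cy'])
print(s)
E
```

```text
scene [[-0.345, 0.805, -0.482, 1.19], [0.939, 0.294, -0.181, 0.272], [-0.004, -0.515, -0.857, 1.252], [0.0, 0.0, 0.0, 1.0]] 550.4753965921371 315.7523747339545 242.0140663274165
top [[-0.022, -0.988, 0.15, 0.433], [-0.999, 0.025, 0.023, 0.016], [-0.026, -0.149, -0.988, 1.183], [0.0, 0.0, 0.0, 1.0]] 456.46378444215304 308.79951794148815 244.4081875187451
{'time': 0.05, 'joint_positions': array([-1.28564023,  0.33283448, -0.06469661,  1.46089722,  0.02161774,
        1.34990845, -0.08850838]), 'joint_vel': array([ 9.37874620e-04, -5.52579065e-04,  7.21528130e-04, -1.43266556e-03,
       -6.72102900e-04,  6.75443961e-05,  7.86433824e-04]), 'joint_torque': array([ 5.54023936e-04, -6.25167704e+01,  2.38510652e-02, -3.91121936e+01,
       -6.16465020e-02,  3.71294247e-02,  6.93699826e-05]), 'ee_pos': array([0.18922628, 0.59527897, 0.22179834]), 'eef_rot': array([ 1.53265358e-01,  9.88184838e-01, -6.72740223e-04, -6.34349362e-05]), 'ft_force': array([ 0.23702818, -0.21735526, -0.61625899]), 'torque': array([ 0.00665022,  0.03343764, -0.0023057 ]), 'grip_force': 0.0, 'width': 0.08726449757696907}
```

View pics/top1.png

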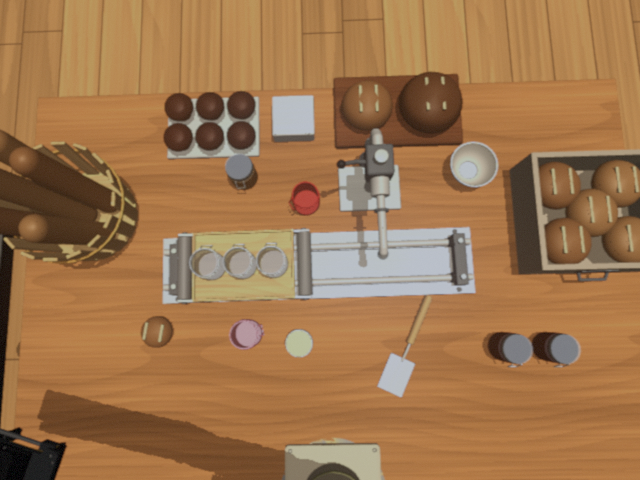

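View pics/scene1.png

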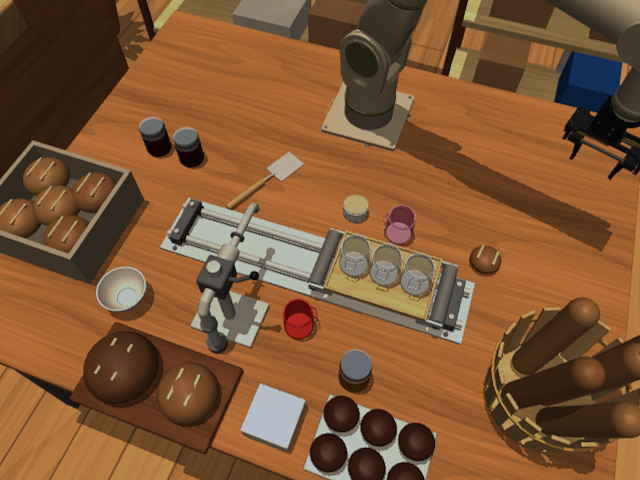

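```bash
cat > m.py <<'E'
from h import *
A=[]
for n in('top','scene'):
    s,c=pickle.load(open('/tmp/%s.pkl'%n,'rb'));P=pts(c).reshape(-1,3);h=cv2.cvtColor(c['image'],cv2.COLOR_RGB2HSV).reshape(-1,3).astype(int);A.append((n,P,h))
    grey=h[:,1]<60
    b=(P[:,0]>.35)&(P[:,0]<.75)&(abs(P[:,1])<.55)
    m=b&grey&(abs(P[:,2]-.010)<.006)&(P[:,0]<.62)
    r=cv2.minAreaRect(P[m][:,:2].astype(np.float32));print(n,'plate',m.sum(),r,cv2.boxPoints(r).round(3).tolist())
E
cat >> m.py <<'E'
    (cx,cy),(w,hh),a=r
    B=cv2.boxPoints(r);e=B[1]-B[0];f=B[2]-B[1];d=e if np.hypot(*e)>np.hypot(*f) else f
    d=d/np.hypot(*d);d=d*np.sign(d[1]);yax=d;xax=np.array([d[1],-d[0]])
    L=(P[:,:2]-[cx,cy]);X=L@xax;Y=L@yax;Z=P[:,2]
    print('yaw',np.degrees(np.arctan2(-yax[0],yax[1])))
    inn=(abs(X)<.07)
    # rollers / stops / profile along y in band, grey only
    for y in np.arange(-.40,.42,.01):
        q=inn&(abs(Y-y)<.005)&(Z>.03)&(Z<.3)&(abs(X)<.05)
        if q.sum()>5: print('%.2f:%d z%.3f-%.3f s%d v%d'%(y,q.sum(),*np.percentile(Z[q],[10,95]),np.median(h[q,1]),np.median(h[q,2])),end=' | ')
    print()
    q=(Z>.19)&(Z<.235)&(X>-.04)&(X<.2)&(Y<.1)&(Y>-.35)
    for x in np.arange(-.04,.2,.01):
        k=q&(abs(X-x)<.005)
        if k.sum()>3:print('%.2f n%d y%.4f..%.4f zmax%.3f'%(x,k.sum(),Y[k].min(),Y[k].max(),Z[k].max()),end=' | ')
    print()
E
python3 m.py
```

```text
top plate 6825 ((0.4861670732498169, 0.025024771690368652), (0.8013172745704651, 0.2676309049129486), 89.99998474121094) [[0.35199999809265137, -0.37599998712539673], [0.6200000047683716, -0.37599998712539673], [0.6200000047683716, 0.4259999990463257], [0.35199999809265137, 0.4259999990463257]]
yaw -1.7047403e-05
-0.39:11 z0.031-0.037 s12 v182 | -0.38:20 z0.031-0.039 s20 v163 | -0.37:59 z0.042-0.049 s17 v120 | -0.36:71 z0.042-0.055 s19 v119 | -0.35:76 z0.038-0.047 s23 v106 | -0.34:48 z0.033-0.047 s44 v69 | -0.33:26 z0.032-0.041 s15 v169 | -0.32:23 z0.032-0.039 s17 v182 | -0.31:24 z0.031-0.037 s17 v177 | -0.30:21 z0.033-0.038 s14 v179 | -0.29:23 z0.031-0.037 s19 v178 | -0.28:26 z0.032-0.039 s14 v174 | -0.27:22 z0.032-0.039 s13 v181 | -0.26:24 z0.032-0.039 s11 v177 | -0.25:23 z0.031-0.037 s13 v183 | -0.24:22 z0.031-0.040 s14 v182 | -0.23:24 z0.032-0.038 s16 v177 | -0.22:22 z0.031-0.039 s14 v178 | -0.21:23 z0.032-0.038 s14 v176 | -0.20:25 z0.031-0.038 s10 v174 | -0.19:25 z0.031-0.038 s10 v182 | -0.18:21 z0.031-0.037 s11 v182 | -0.17:23 z0.032-0.037 s14 v182 | -0.16:24 z0.032-0.038 s14 v
[... 4899 characters left out ...]
7:96 z0.036-0.072 s38 v76 | 0.38:116 z0.068-0.077 s38 v99 | 0.39:110 z0.070-0.078 s38 v110 | 0.40:91 z0.062-0.075 s37 v88 | 0.41:70 z0.041-0.054 s26 v83 | 
0.06 n8 y-0.0905..-0.0787 zmax0.211 | 0.07 n36 y-0.0935..-0.0754 zmax0.219 | 0.08 n32 y-0.0942..-0.0761 zmax0.220 | 0.09 n33 y-0.0957..-0.0776 zmax0.222 | 0.10 n32 y-0.0952..-0.0775 zmax0.220 | 0.11 n33 y-0.0935..-0.0783 zmax0.222 | 0.12 n30 y-0.0940..-0.0782 zmax0.222 | 0.13 n31 y-0.0939..-0.0772 zmax0.219 | 0.14 n32 y-0.0934..-0.0776 zmax0.222 | 0.15 n26 y-0.0924..-0.0773 zmax0.220 | 0.16 n82 y-0.1015..-0.0699 zmax0.227 | 0.17 n28 y-0.0922..-0.0771 zmax0.219 | 0.18 n35 y-0.0938..-0.0768 zmax0.223 | 0.19 n23 y-0.1022..-0.0653 zmax0.230 |
```

```bash
cat > m2.py <<'E'
from h import *
def lin(x,y):
    k=np.ones(len(x),bool)
    for _ in range(3):
        f=np.polyfit(x[k],y[k],1);r=y-np.polyval(f,x);k=abs(r)<2.5*r[k].std()
    return f
for n in('top','scene'):
    s,c=pickle.load(open('/tmp/%s.pkl'%n,'rb'));P=pts(c).reshape(-1,3);h=cv2.cvtColor(c['image'],cv2.COLOR_RGB2HSV).reshape(-1,3).astype(int)
    X,Y,Z=P.T
    def sel(x0,x1,y0,y1,z0,z1,s=60): return (X>x0)&(X<x1)&(Y>y0)&(Y<y1)&(Z>z0)&(Z<z1)&(h[:,1]<s)
    for nm,y0,y1 in(('front',0,.085),('rear',.32,.40)):
        q=sel(.4,.7,y0,y1,.0735,.08); f=lin(X[q],Y[q]); print(n,nm,q.sum(),'slope',f[0].round(4),'y@.55',np.polyval(f,.55).round(4),'x',X[q].min().round(3),X[q].max().round(3))
        q=sel(.4,.7,y0,y1,.055,.08);print('  yrange',np.percentile(Y[q],[1,99]).round(4))
    for sd in(0,1):
        q=sel(.4,.7,-.3,-.02,.03,.042);q&=(X>.56) if sd else (X<.56)
        f=lin(Y[q],X[q]);print('rail',q.sum(),f.round(4))
    q=sel(.575,.62,-.2,-.05,.195,.225,256);f=lin(X[q],Y[q]);print('tube',f.round(4),np.polyval(f,.55).round(4), Y[q].min(),Y[q].max())
    q=sel(.4,.6,-.2,-.05,.17,.225,256);print('nozzle x',np.percentile(X[q],[1,99]),np.percentile(Y[q],[1,99]))
    q=sel(.4,.7,-.37,-.28,.041,.06);print('farstop',np.percentile(Y[q],[2,50,98]).round(3),np.percentile(X[q],[2,98]).round(3));
    q=sel(.4,.7,-.37,-.28,.05,.08);print('bolts',q.sum(),X[q].round(3)[:40:3])
    q=sel(.3,.75,.36,.52,.06,.9,256);print('obst',q.sum(),P[q].min(0),P[q].max(0)) if q.sum() else 0
    # jar rims
    q=sel(.45,.65,.05,.36,.156,.166,256);print('jars x',X[q].mean(), 'y',np.percentile(Y[q],[1,99]))
    for nm,(x0,x1,y0,y1) in dict(near=(.2,.46,-.3,.5)).items():
        q=sel(x0,x1,y0,y1,.012,.3,256);
        H,_,_=np.histogram2d(X[q],Y[q],bins=[13,16],range=[[x0,x1],[y0,y1]]);print(H.astype(int).tolist() if n=='top' else '',Z[q].max())
E
python3 m2.py
```

```text
top front 349 slope 0.0091 y@.55 0.0548 x 0.473 0.632
  yrange [0.0372 0.0798]
top rear 301 slope 0.0149 y@.55 0.3536 x 0.469 0.634
  yrange [0.3357 0.37  ]
rail 652 [-0.0112  0.5118]
rail 579 [-0.0099  0.6018]
tube [ 0.0128 -0.1269] -0.1198 -0.12873325888817375 -0.11089518938707124
nozzle x [0.54724442 0.5994733 ] [-0.13062524 -0.10906516]
farstop [-0.349 -0.333 -0.312] [0.499 0.622]
bolts 38 [0.611 0.609 0.608 0.605 0.603 0.603 0.531 0.519 0.518 0.516 0.514 0.513
 0.511]
obst 1193 [0.47004826 0.36002003 0.06031707] [0.74996287 0.51977837 0.19288347]
jars x 0.5556281726208837 y [0.09816281 0.31166902]
[[0, 0, 0, 0, 0, 0, 0, 0, 0, 0, 0, 0, 0, 0, 0, 0], [0, 0, 0, 0, 0, 0, 0, 0, 0, 0, 0, 0, 0, 0, 0, 0], [0, 0, 0, 0, 0, 0, 0, 0, 0, 0, 0, 0, 0, 0, 0, 0], [0, 0, 0, 0, 0, 0, 0, 0, 0, 0, 0, 0, 0, 0, 0, 0], [0, 0, 0, 0, 0, 0, 0, 0, 0, 0, 0, 0, 0, 0, 0, 0], [0, 0, 0, 0, 0, 0, 0, 0, 0, 0, 0, 0, 0, 0, 0, 0], [0, 0, 9, 0, 0, 0, 1, 64, 0, 0, 0, 0, 0, 0, 0, 0], [0, 16, 10, 0, 0, 0, 29, 172, 13, 21, 26, 0, 0, 0, 8, 0], [0, 58, 5, 0, 0, 0, 33, 163, 22, 57, 67, 0, 0, 1, 148, 28], [0, 61, 0, 0, 0, 0, 5, 108, 0, 67, 49, 0, 0, 23, 177, 46], [0, 66, 0, 0, 0, 0, 0, 0, 0, 82, 49, 0, 0, 14, 181, 43], [1, 62, 0, 0, 0, 0, 0, 0, 0, 10, 10, 0, 0, 0, 110, 13], [20, 45, 0, 0, 0, 0, 0, 0, 0, 0, 0, 0, 0, 0, 0, 0]] 0.09395578401054094
scene front 232 slope 0.0171 y@.55 0.0575 x 0.48 0.642
  yrange [0.0408 0.079 ]
scene rear 272 slope 0.0131 y@.55 0.3567 x 0.476 0.639
  yrange [0.3347 0.3745]
rail 434 [-0.0128  0.5146]
rail 394 [-0.0123  0.6044]
tube [-0.0047 -0.1126] -0.1152 -0.1263099325582267 -0.1080977534739056
nozzle x [0.54969794 0.59943888] [-0.12530289 -0.10634085]
farstop [-0.345 -0.33  -0.315] [0.501 0.625]
bolts 21 [0.517 0.514 0.522 0.602 0.605 0.609 0.611]
obst 1011 [0.4674587  0.36000961 0.06011192] [0.74967347 0.51984677 0.19421955]
jars x 0.5549899555219588 y [0.10053654 0.31403306]
 0.09490428980699694
```

```bash
python3 - <<'E'
from h import *
for n in('top','scene'):
    s,c=pickle.load(open('/tmp/%s.pkl'%n,'rb'));X,Y,Z=pts(c).reshape(-1,3).T
    for x in np.arange(.3,.8,.05):
        q=(abs(X-x)<.025)&(Y>.395)&(Y<.9)&(Z>.08)&(Z<.8)
        if q.sum():print(n,x.round(3),q.sum(),'ymin',Y[q].min().round(3),'zmax',Z[q].max().round(3),[ (Z[q&(Y<yy)].max().round(3) if (q&(Y<yy)).any() else 0) for yy in(.45,.5,.55)])
im=cv2.imread('pics/top1.png')[200:350,130:490];cv2.imwrite('pics/crop1.png',cv2.resize(im,None,fx=2.2,fy=2.2))
E
```

```text
top 0.55 297 ymin 0.554 zmax 0.194 [0, 0, 0]
top 0.6 2278 ymin 0.501 zmax 0.312 [0, 0, np.float64(0.192)]
top 0.65 1751 ymin 0.48 zmax 0.309 [0, np.float64(0.193), np.float64(0.193)]
top 0.7 3518 ymin 0.476 zmax 0.329 [0, np.float64(0.193), np.float64(0.193)]
top 0.75 2349 ymin 0.479 zmax 0.342 [0, np.float64(0.191), np.float64(0.191)]
scene 0.55 43 ymin 0.571 zmax 0.191 [0, 0, 0]
scene 0.6 1865 ymin 0.511 zmax 0.313 [0, 0, np.float64(0.193)]
scene 0.65 2808 ymin 0.483 zmax 0.31 [0, np.float64(0.193), np.float64(0.193)]
scene 0.7 1215 ymin 0.48 zmax 0.37 [0, np.float64(0.194), np.float64(0.194)]
scene 0.75 4335 ymin 0.483 zmax 0.365 [0, np.float64(0.193), np.float64(0.193)]
```

View pics/crop1.png

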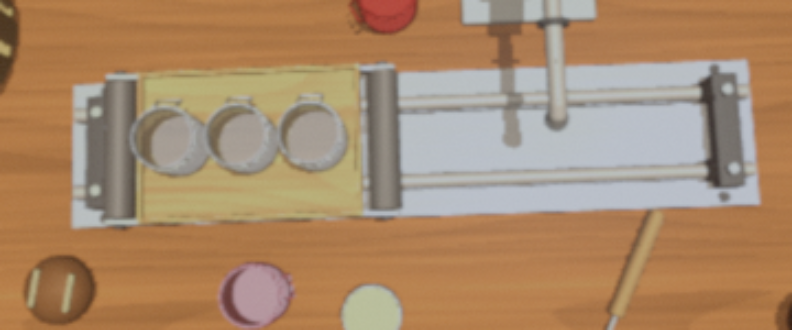

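Emit:
{"name": "jog_arm", "arguments": {
  "plan": [
    [0,0,0.14,-46,-6.5,0,-1],
    [0,0,0.28,-92,-13,0,-1],
    [0,0,0.42,-137,-19.5,0,-1],
    [0,0,0.56,-183,-26,0,-1],
    [0,0,0.7,-229,-32.5,0,-1],
    [0,0,0.84,-275,-39,0,-1],
    [0,0,0.98,-320,-45.5,0,-1],
    [0,0,1.12,-366,-52,0,-1],
    [0,0,1.2514,-410,-58.5,0,-1],
    [0,0,1.2514,-410,-58.5,0,-1]
  ],
  "squeeze": 20
}}

```text
time: 1.1
ee_pos: [0.5681, 0.4093, 0.2214]
eef_rot: [0.708, 0.706, -0.001, 0.002]
ft_force: [-0.1, -0.9, 0.3]
width: 0.0152
grip_force: 0.0
```

Emit:
{"name": "jog_arm", "arguments": {
  "plan": [
    [0,0,0,0,0,50,-1],
    [0,0,0,0,0,100,-1],
    [0,0,0,0,0,140,-1],
    [0,0,0,0,0,160,-1],
    [0,0,0,0,0,169,-1],
    [0,0,0,0,0,169,-1]
  ]
}}

```text
time: 1.7
ee_pos: [0.5617, 0.4155, 0.0525]
eef_rot: [0.703, 0.711, -0.001, -0.0]
ft_force: [0.2, -0.1, 0.3]
width: 0.0005
grip_force: 0.0
```

```bash
python3 - <<'E'
from h import *
s,c=cap('scene');s=status.read_state();print(s['time'],s['ee_pos'],s['eef_rot'],s['ft_force'],s['width'])
cv2.imwrite('pics/s2.png',cv2.resize(c['image'][180:380,320:620,::-1],None,fx=2.5,fy=2.5))
P=pts(c);X,Y,Z=P.reshape(-1,3).T
q=(X>.5)&(X<.62)&(Y>.37)&(Y<.45)&(Z>.06)&(Z<.11);print(np.percentile(Y[q],[1,50,99]),np.percentile(X[q],[1,99]))
E
```

```text
1.75 [0.56247451 0.41594262 0.05407717] [7.02896693e-01 7.11291929e-01 1.72953284e-04 4.45239847e-06] [-0.33229093 -0.74222344  0.73095497] 0.0005120886174975234
[0.3700818  0.37304919 0.42678048] [0.50359214 0.6176564 ]
```

View pics/s2.png

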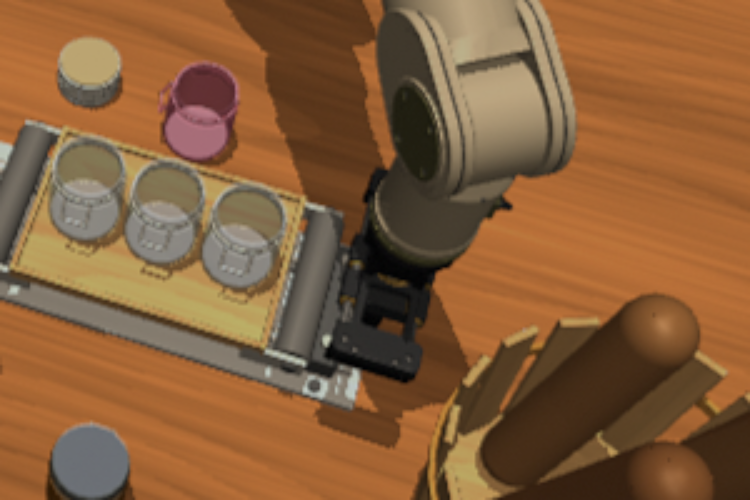

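Emit:
{"name": "jog_arm", "arguments": {
  "plan": [
    [0,0,0,-5,0,0,-1],
    [0,0,0,-12,0,0,-1],
    [0,0,0,-18,0,0,-1],
    [0,0,0,-22,0,0,-1],
    [0,0,0,-24,0,0,-1],
    [0,0,0,-25.5,0,0,-1],
    [0,0,0,-27,0,0,-1],
    [0,0,0,-28.5,0,0,-1],
    [0,0,0,-30,0,0,-1],
    [0,0,0,-31.5,0,0,-1]
  ]
}}

```text
time: 2.75
ee_pos: [0.5626, 0.3845, 0.0536]
eef_rot: [0.703, 0.711, 0.0, -0.0]
ft_force: [-0.2, 1.0, -0.3]
width: 0.0008
grip_force: 0.4
```

Emit:
{"name": "jog_arm", "arguments": {
  "plan": [
    [0,0,0,-1.5,0,0,-1],
    [0,0,0,-3.5,0,0,-1],
    [0,0,0,-6,0,0,-1],
    [0,0,0,-9,0,0,-1],
    [0,0,0,-12.5,0,0,-1],
    [0,0,0,-16.5,0,0,-1],
    [0,0,0,-21,0,0,-1],
    [0,0,0,-26,0,0,-1],
    [0,0,0,-31.5,0,0,-1],
    [0,0,0,-37,0,0,-1],
    [0,0,0,-42.5,0,0,-1],
    [0,0,0,-48,0,0,-1]
  ]
}}

```text
time: 3.95
ee_pos: [0.5633, 0.3356, 0.0536]
eef_rot: [0.703, 0.711, 0.0, 0.0]
ft_force: [-0.2, -0.4, 0.7]
width: 0.0006
grip_force: 0.0
```

```bash
cat > k.py <<'E'
from h import *
def car(f=None):
    s,c=cap('top',f);X,Y,Z=pts(c).reshape(-1,3).T
    h=cv2.cvtColor(c['image'],cv2.COLOR_RGB2HSV).reshape(-1,3).astype(int)
    # deck: wooden saturated points at z .06-.082, x band at near and far edges
    d=(h[:,1]>75)&(Z>.066)&(Z<.084)&(X>.485)&(X<.63)&(Y>-.35)&(Y<.36)
    yy=Y[d];hi=[np.percentile(yy,p) for p in(1,99)] if d.sum()>50 else None
    g=(h[:,1]<70)&(Z>.0735)&(Z<.08)&(X>.48)&(X<.63)&(Y<hi[0]+.02)&(Y>hi[0]-.06)
    fr=(Y[g]-.0115*(.5575-X[g])).mean() if g.sum()>15 else None
    t=s['time']
    return t,s['ee_pos'],hi,d.sum(),fr,g.sum(),s['ft_force'][1]
if __name__=='__main__':
    for i in range(2): print(car())
E
python3 k.py
```

```text
(3.95, array([0.563331  , 0.33559106, 0.05358445]), [np.float64(0.03073758987236445), np.float64(0.2763374553530187)], np.int64(3231), np.float64(0.004322632548798298), np.int64(336), np.float64(-0.3946209167017894))
(4.0, array([0.56360509, 0.33438621, 0.05355726]), [np.float64(0.02796194924520468), np.float64(0.2740025739077828)], np.int64(3257), np.float64(0.0015394187419314627), np.int64(368), np.float64(-0.5387325822149656))
```

Emit:
{"name": "jog_arm", "arguments": {
  "plan": [
    [0,0,0,12,0,-25,-1],
    [0,0,0,15,0,-73,-1],
    [0,0,0,12,0,-122,-1],
    [0,0,0,-5,0,-168,-1],
    [0,0,0,-42,0,-200,-1],
    [0,0,0,-90,0,-215,-1],
    [0,0,0,-140,0,-215,-1],
    [0,0,0,-190,0,-215,-1],
    [0,0,0,-240,0,-215,-1],
    [0,0,0,-290,0,-215,-1],
    [0,0,0,-340,0,-215,-1],
    [0,0,0,-390,0,-215,-1]
  ]
}}

```text
time: 5.25
ee_pos: [0.5675, -0.0553, 0.2689]
eef_rot: [0.703, 0.711, 0.0, 0.0]
ft_force: [1.0, 0.2, -0.6]
width: 0.0004
grip_force: 0.0
```

```bash
python3 -c "
from k import *
print(car())"
```

```text
(5.25, array([ 0.56751602, -0.05525503,  0.26886919]), [np.float64(-0.01822207967518684), np.float64(0.20310329727319554)], np.int64(2830), np.float64(-0.007631620094644696), np.int64(138), np.float64(0.16549337092762245))
```

Emit:
{"name": "jog_arm", "arguments": {
  "plan": [
    [0,0,0,-50,2,0,-1],
    [0,0,0,-100,0,0,-1],
    [0,0,0,-150,-2,5,-1],
    [0,0,0,-183,-4,40,-1],
    [0,0,0,-192,-6,90,-1],
    [0,0,0,-192,-8,140,-1],
    [0,0,0,-192,-8,187,-1],
    [0,0,0,-192,-8,214,-1]
  ]
}}

```text
time: 6.1
ee_pos: [0.5603, -0.2443, 0.0505]
eef_rot: [0.703, 0.711, -0.001, -0.002]
ft_force: [-0.1, 0.9, -0.3]
width: 0.0004
grip_force: 0.0
```

```bash
python3 -c "
from k import *
print(car('t3.png'));print(car())"
```

```text
(6.1, array([ 0.56027303, -0.24434288,  0.05052945]), [np.float64(-0.08532063950699874), np.float64(0.15914280775700732)], np.int64(3289), np.float64(-0.10914212054685869), np.int64(385), np.float64(0.857969666990636))
(6.15, array([ 0.55875737, -0.24355995,  0.04743819]), [np.float64(-0.08803942148307918), np.float64(0.1566342152949681)], np.int64(3304), np.float64(-0.11213839528306763), np.int64(373), np.float64(1.8008572862403889))
```

View pics/t3.png

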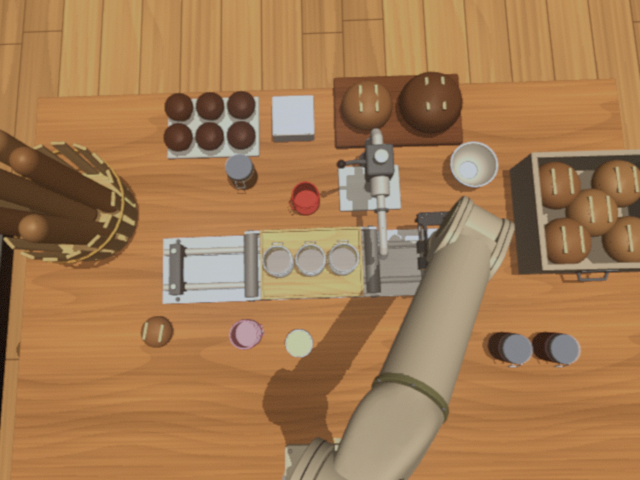

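Emit:
{"name": "jog_arm", "arguments": {
  "plan": [
    [0,0,0,8,0,0,-1],
    [0,0,0,18,0,0,-1],
    [0,0,0,28,0,0,-1],
    [0,0,0,36,0,0,-1],
    [0,0,0,40,0,0,-1],
    [0,0,0,40,0,0,-1],
    [0,0,0,40,0,0,-1],
    [0,0,0,40,0,0,-1]
  ]
}}

```text
time: 7.0
ee_pos: [0.5614, -0.2061, 0.0545]
eef_rot: [0.703, 0.711, -0.0, 0.0]
ft_force: [0.3, -0.4, 0.5]
width: 0.0009
grip_force: 0.0
```

```bash
python3 -c "
from k import *
print(car())"
```

```text
(7.0, array([ 0.5614222 , -0.20612244,  0.05454181]), [np.float64(-0.12911784548541), np.float64(0.11538344690083605)], np.int64(3296), np.float64(-0.15355362811648546), np.int64(362), np.float64(-0.42213539317368687))
```

Emit:
{"name": "jog_arm", "arguments": {
  "plan": [
    [0,0,0,0,0,0,-1],
    [0,0,0,-0.5,0,0,-1],
    [0,0,0,-1.5,0,0,-1],
    [0,0,0,-3,0,0,-1],
    [0,0,0,-5.5,0,0,-1],
    [0,0,0,-9,0,0,-1],
    [0,0,0,-12.5,0,0,-1],
    [0,0,0,-16,0,0,-1],
    [0,0,0,-19.5,0,0,-1],
    [0,0,0,-23,0,0,-1],
    [0,0,0,-26.5,0,0,-1],
    [0,0,0,-30,0,0,-1]
  ]
}}

```text
time: 8.25
ee_pos: [0.5619, -0.2358, 0.0545]
eef_rot: [0.703, 0.711, 0.0, -0.0]
ft_force: [-0.4, -0.4, 1.0]
width: 0.0007
grip_force: 0.0
```

```bash
python3 -c "
from k import *
print(car());s=status.read_state();print(s['time'],s['ee_pos'],s['ft_force'])"
```

```text
(8.25, array([ 0.56192317, -0.23581337,  0.05448827]), [np.float64(-0.18083168711872288), np.float64(0.06447257127256972)], np.int64(3246), np.float64(-0.20123106701271812), np.int64(312), np.float64(-0.3763394165465426))
8.3 [ 0.56174701 -0.23654998  0.05453345] [ 0.4126953  -0.63748438  0.29062744]
```

Emit:
{"name": "jog_arm", "arguments": {
  "plan": [
    [0,0,0,-2,0,0,-1],
    [0,0,0,-4.5,0,0,-1],
    [0,0,0,-7,0,0,-1],
    [0,0,0,-9.5,0,0,-1],
    [0,0,0,-12,0,0,-1]
  ]
}}

```text
time: 8.8
ee_pos: [0.5621, -0.2477, 0.0545]
eef_rot: [0.703, 0.711, 0.0, -0.0]
ft_force: [-0.2, -0.2, 0.1]
width: 0.0004
grip_force: 0.0
```

```bash
python3 -c "
from k import *
print(car());s=status.read_state();print(s['time'],s['ee_pos'],s['ft_force'])"
```

```text
(8.8, array([ 0.56209077, -0.2477017 ,  0.05450892]), [np.float64(-0.1862751904443857), np.float64(0.05904731947768113)], np.int64(3220), np.float64(-0.20820423437251323), np.int64(410), np.float64(-0.23002813053029975))
8.85 [ 0.56195592 -0.24824886  0.05454966] [-0.90126664 -0.39181646 -0.32239351]
```

Emit:
{"name": "jog_arm", "arguments": {
  "plan": [
    [0,0,0,-4,0,-35,-1],
    [0,0,0,-5,0,-84,-1],
    [0,0,0,-5,0,-133,-1],
    [0,0,0,8,0,-180,-1],
    [0,0,0,40,0,-210,-1],
    [0,0,0,88,0,-217,-1],
    [0,0,0,138,0,-217,-1],
    [0,0,0,188,0,-217,-1],
    [0,0,0,238,0,-217,-1],
    [0,0,0,288,0,-217,-1],
    [0,0,0,338,0,-217,-1],
    [0,0,0,375,0,-217,-1]
  ]
}}

```text
time: 10.05
ee_pos: [0.557, 0.1312, 0.2716]
eef_rot: [0.702, 0.712, 0.0, -0.0]
ft_force: [1.0, -0.3, -0.3]
width: 0.0008
grip_force: 0.0
```

Emit:
{"name": "jog_arm", "arguments": {
  "plan": [
    [0,0,0,12,0,10,-1],
    [0,0,0,12,0,55,-1],
    [0,0,0,12,0,105,-1],
    [0,0,0,12,0,155,-1],
    [0,0,0,12,0,195,-1],
    [0,0,0,12,0,213,-1],
    [0,0,0,12,0,217,-1],
    [0,0,0,12,0,217,-1]
  ]
}}

```text
time: 10.85
ee_pos: [0.5577, 0.1387, 0.0545]
eef_rot: [0.703, 0.711, -0.0, 0.0]
ft_force: [0.5, 0.9, 0.4]
width: 0.0005
grip_force: 0.0
```

```bash
python3 -c "
from k import *
print(car('t4.png'));s=status.read_state();print(s['time'],s['ee_pos'],s['ft_force'])"
```

```text
(10.85, array([0.5576545 , 0.13865064, 0.05454197]), [np.float64(-0.19689632997363724), np.float64(0.04865528131788786)], np.int64(3225), np.float64(-0.22008758743615775), np.int64(396), np.float64(0.8527049897369241))
10.9 [0.55828856 0.13903609 0.05551239] [ 0.29321935 -0.44221793  0.61849745]
```

View pics/t4.png

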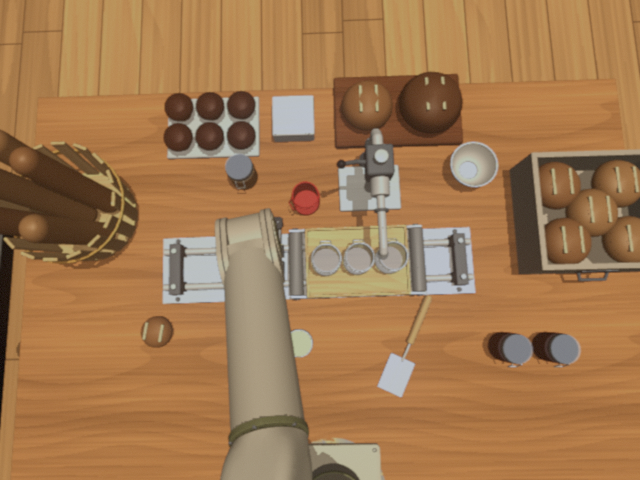

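Emit:
{"name": "jog_arm", "arguments": {
  "plan": [
    [0,0,0,-4,0,0,-1],
    [0,0,0,-10,0,0,-1],
    [0,0,0,-16,0,0,-1],
    [0,0,0,-20,0,0,-1],
    [0,0,0,-22,0,0,-1],
    [0,0,0,-23,0,0,-1],
    [0,0,0,-24,0,0,-1],
    [0,0,0,-25,0,0,-1],
    [0,0,0,-26,0,0,-1],
    [0,0,0,-27,0,0,-1],
    [0,0,0,-28,0,0,-1],
    [0,0,0,-29,0,0,-1]
  ]
}}

```text
time: 12.1
ee_pos: [0.5579, 0.1103, 0.0545]
eef_rot: [0.703, 0.711, 0.0, -0.0]
ft_force: [0.5, 0.4, -0.1]
width: 0.0006
grip_force: 0.0
```

Emit:
{"name": "jog_arm", "arguments": {
  "plan": [
    [0,0,0,-1,0,0,-1],
    [0,0,0,-2,0,0,-1],
    [0,0,0,-3,0,0,-1],
    [0,0,0,-4,0,0,-1],
    [0,0,0,-5,0,0,-1],
    [0,0,0,-6,0,0,-1],
    [0,0,0,-7,0,0,-1],
    [0,0,0,-8,0,0,-1],
    [0,0,0,-9,0,0,-1],
    [0,0,0,-10,0,0,-1]
  ]
}}

```text
time: 13.1
ee_pos: [0.558, 0.1005, 0.0545]
eef_rot: [0.703, 0.711, 0.0, -0.0]
ft_force: [-0.0, -0.0, -0.1]
width: 0.0007
grip_force: 0.1
```

```bash
python3 -c "
from k import *
print(car());s=status.read_state();print(s['time'],s['ee_pos'],s['ft_force'])"
```

```text
(13.1, array([0.55800502, 0.10045841, 0.05453929]), [np.float64(-0.2036993478688528), np.float64(0.04185725877596585)], np.int64(3177), np.float64(-0.22656751471676914), np.int64(414), np.float64(-0.0432074953606964))
13.15 [0.55801192 0.1001203  0.05452747] [0.24501388 0.21311058 0.78075627]
```

Emit:
{"name": "jog_arm", "arguments": {
  "plan": [
    [0,0,0,-0.7,0,0,-1],
    [0,0,0,-1.4,0,0,-1],
    [0,0,0,-2.1,0,0,-1],
    [0,0,0,-2.8,0,0,-1],
    [0,0,0,-3.5,0,0,-1],
    [0,0,0,-4.2,0,0,-1],
    [0,0,0,-4.9,0,0,-1],
    [0,0,0,-5.6,0,0,-1],
    [0,0,0,-6.3,0,0,-1],
    [0,0,0,-7,0,0,-1],
    [0,0,0,-7.7,0,0,-1],
    [0,0,0,-8.4,0,0,-1]
  ]
}}

```text
time: 14.35
ee_pos: [0.5581, 0.0919, 0.0545]
eef_rot: [0.703, 0.711, 0.0, -0.0]
ft_force: [0.7, -0.4, 0.0]
width: 0.0002
grip_force: 0.0
```

```bash
python3 -c "
from k import *
print(car());s=status.read_state();print(s['time'],s['ee_pos'],s['ft_force'])"
```

```text
(14.35, array([0.55809726, 0.09193753, 0.05454114]), [np.float64(-0.21733594920160385), np.float64(0.028275551287935633)], np.int64(3138), np.float64(-0.24012478570308302), np.int64(399), np.float64(-0.39175781635955503))
14.4 [0.55810398 0.09180454 0.05454759] [-0.26465613 -0.01566796 -0.13382098]
```

Emit:
{"name": "jog_arm", "arguments": {
  "plan": [
    [0,0,0,10,0,-30,-1],
    [0,0,0,12,0,-78,-1],
    [0,0,0,8,0,-127,-1],
    [0,0,0,-12,0,-173,-1],
    [0,0,0,-50,0,-205,-1],
    [0,0,0,-98,0,-217,-1],
    [0,0,0,-148,0,-217,-1],
    [0,0,0,-198,0,-217,-1],
    [0,0,0,-248,0,-217,-1],
    [0,0,0,-298,0,-217,-1],
    [0,0,0,-347,0,-210,-1],
    [0,0,0,-382,0,-178,-1]
  ]
}}

```text
time: 15.6
ee_pos: [0.563, -0.2946, 0.2353]
eef_rot: [0.704, 0.71, 0.001, 0.003]
ft_force: [1.5, 0.1, 0.0]
width: 0.0005
grip_force: 0.0
```

Emit:
{"name": "jog_arm", "arguments": {
  "plan": [
    [0,0,0,-15,0,47,-1],
    [0,0,0,-16,0,95,-1],
    [0,0,0,-16,0,140,-1],
    [0,0,0,-16,0,168,-1],
    [0,0,0,-16,0,178,-1]
  ]
}}

```text
time: 16.1
ee_pos: [0.561, -0.305, 0.0511]
eef_rot: [0.703, 0.711, -0.001, -0.002]
ft_force: [-0.7, -0.4, 0.3]
width: 0.0005
grip_force: 0.0
```

```bash
python3 -c "
from k import *
print(car('t5.png'));s=status.read_state();print(s['time'],s['ee_pos'],s['ft_force'])"
```

```text
(16.1, array([ 0.56096061, -0.30498753,  0.05112911]), [np.float64(-0.23264365775561072), np.float64(0.013057935070781918)], np.int64(3184), np.float64(-0.25546384508353537), np.int64(398), np.float64(-0.41640290945659786))
16.15 [ 0.56132731 -0.30516653  0.05152204] [-0.3073818   0.44487092 -0.5654232 ]
```

Emit:
{"name": "jog_arm", "arguments": {
  "plan": [
    [0,0,0,2,0,0,-1],
    [0,0,0,5,0,0,-1],
    [0,0,0,9,0,0,-1],
    [0,0,0,12,0,0,-1],
    [0,0,0,14,0,0,-1],
    [0,0,0,14.8,0,0,-1],
    [0,0,0,14.8,0,0,-1],
    [0,0,0,14.6,0,0,-1],
    [0,0,0,14.3,0,0,-1],
    [0,0,0,13.9,0,0,-1],
    [0,0,0,13.5,0,0,-1],
    [0,0,0,13.1,0,0,-1]
  ]
}}

```text
time: 17.35
ee_pos: [0.5626, -0.2929, 0.0545]
eef_rot: [0.703, 0.711, -0.0, -0.0]
ft_force: [-0.5, -0.2, -0.0]
width: 0.0001
grip_force: 0.0
```

Emit:
{"name": "jog_arm", "arguments": {
  "plan": [
    [0,0,0,-0.4,0,0,-1],
    [0,0,0,-0.8,0,0,-1],
    [0,0,0,-1.2,0,0,-1],
    [0,0,0,-1.6,0,0,-1],
    [0,0,0,-2,0,0,-1],
    [0,0,0,-2.4,0,0,-1]
  ]
}}

```text
time: 17.95
ee_pos: [0.5626, -0.2953, 0.0545]
eef_rot: [0.703, 0.711, 0.0, -0.0]
ft_force: [-0.0, 0.7, -0.9]
width: 0.0002
grip_force: 0.0
```

```bash
python3 -c "
from k import *
print(car());s=status.read_state();print(s['time'],s['ee_pos'],s['ft_force'])"
```

```text
(17.95, array([ 0.56259181, -0.29529209,  0.05450035]), [np.float64(-0.2332549299793157), np.float64(0.011872202868030243)], np.int64(3186), np.float64(-0.25640749828204495), np.int64(409), np.float64(0.6656984321220584))
18.0 [ 0.56258485 -0.29535261  0.05448593] [-0.08440794  0.479251    0.78409564]
```

Emit:
{"name": "jog_arm", "arguments": {
  "plan": [
    [0,0,0,-5,0,-35,-1],
    [0,0,0,-6,0,-84,-1],
    [0,0,0,-5,0,-133,-1],
    [0,0,0,8,0,-180,-1],
    [0,0,0,40,0,-210,-1],
    [0,0,0,88,0,-217,-1],
    [0,0,0,138,0,-217,-1],
    [0,0,0,188,0,-217,-1],
    [0,0,0,238,0,-217,-1],
    [0,0,0,288,0,-217,-1],
    [0,0,0,338,0,-217,-1],
    [0,0,0,387,0,-217,-1]
  ]
}}

```text
time: 19.2
ee_pos: [0.5577, 0.0938, 0.2718]
eef_rot: [0.703, 0.711, 0.0, -0.0]
ft_force: [1.4, -0.9, 0.3]
width: 0.0005
grip_force: 0.0
```

```bash
python3 -c "
from k import *
print(car());s=status.read_state();print(s['time'],s['ee_pos'],s['ft_force'])"
```

```text
(19.2, array([0.55767403, 0.09375213, 0.27182671]), [np.float64(-0.2313031468776055), np.float64(0.014040292745220529)], np.int64(3185), np.float64(-0.2548450084206313), np.int64(385), np.float64(-0.9293569455722354))
19.25 [0.5567374  0.10405636 0.27111571] [-1.37705482  9.46160367 -0.41285256]
```

Emit:
{"name": "jog_arm", "arguments": {
  "plan": [
    [0,0,0,30,0,10,-1],
    [0,0,0,33,0,55,-1],
    [0,0,0,33,0,105,-1],
    [0,0,0,33,0,155,-1],
    [0,0,0,33,0,195,-1],
    [0,0,0,33,0,213,-1],
    [0,0,0,33,0,217,-1],
    [0,0,0,33,0,217,-1]
  ]
}}

```text
time: 20.05
ee_pos: [0.5579, 0.1244, 0.0547]
eef_rot: [0.703, 0.711, -0.0, 0.0]
ft_force: [-1.2, 1.0, 1.0]
width: 0.0006
grip_force: 0.0
```

```bash
python3 -c "
from k import *
print(car());s=status.read_state();print(s['time'],s['ee_pos'],s['ft_force'])"
```

```text
(20.05, array([0.55787276, 0.124383  , 0.05469229]), [np.float64(-0.23126155975537002), np.float64(0.014239858644819019)], np.int64(3194), np.float64(-0.25418271950624094), np.int64(413), np.float64(0.999288762545788))
20.1 [0.55850548 0.12464256 0.05564702] [ 0.19577385 -0.14473596  0.00138096]
```

```bash
cat > f.py <<'E'
from h import *
for n in('top','scene'):
    s,c=cap(n,'f_%s_%d.png'%(n,s['time']*100) if 0 else None);P=pts(c).reshape(-1,3);h=cv2.cvtColor(c['image'],cv2.COLOR_RGB2HSV).reshape(-1,3).astype(int);X,Y,Z=P.T
    Yp=Y+.0115*(X-.5575)
    r=[]
    for y0,y1 in((-.31,-.22),(0.0,.07)):
        q=(X>.48)&(X<.535)&(Y>y0)&(Y<y1)&(Z>.0735)&(Z<.08)&(h[:,1]<60);r.append(np.median(Yp[q]));print(n,q.sum(),Yp[q].mean())
    q=(X>.575)&(X<.62)&(Y>-.2)&(Y<-.05)&(Z>.195)&(Z<.225);t=(np.percentile(Yp[q],2)+np.percentile(Yp[q],98))/2
    q=(X>.48)&(X<.63)&(Y>-.3)&(Y<.06)&(Z>.068)&(Z<.0745)&(h[:,1]>75);d=(np.percentile(Yp[q],.5)+np.percentile(Yp[q],99.5))/2
    print(n,s['time'],'mid rollers',np.mean(r).round(4),'deck',d.round(4),'tube',t.round(4),'err(nozzle in carriage)',(t-np.mean(r)).round(4),(t-d).round(4))
E
python3 f.py
```

```text
top 143 -0.25837331516017165
top 115 0.04049897168565704
top 20.1 mid rollers -0.1091 deck -0.1087 tube -0.1192 err(nozzle in carriage) -0.0101 -0.0104
scene 41 -0.25739109179681263
scene 77 0.043108415203282215
scene 20.15 mid rollers -0.1072 deck -0.1041 tube -0.116 err(nozzle in carriage) -0.0088 -0.0119
```

Emit:
{"name": "jog_arm", "arguments": {
  "plan": [
    [0,0,0,-8,0,0,-1],
    [0,0,0,-18,0,0,-1],
    [0,0,0,-28,0,0,-1],
    [0,0,0,-36,0,0,-1],
    [0,0,0,-41,0,0,-1],
    [0,0,0,-43,0,0,-1],
    [0,0,0,-44,0,0,-1],
    [0,0,0,-44.5,0,0,-1],
    [0,0,0,-44.8,0,0,-1],
    [0,0,0,-45.1,0,0,-1],
    [0,0,0,-45.4,0,0,-1],
    [0,0,0,-45.7,0,0,-1]
  ]
}}

```text
time: 21.4
ee_pos: [0.5583, 0.0791, 0.0545]
eef_rot: [0.703, 0.711, 0.0, -0.0]
ft_force: [-0.1, 0.2, 0.1]
width: 0.0006
grip_force: 0.0
```

Emit:
{"name": "jog_arm", "arguments": {
  "plan": [
    [0,0,0,-0.3,0,0,-1],
    [0,0,0,-0.6,0,0,-1],
    [0,0,0,-0.9,0,0,-1],
    [0,0,0,-1.2,0,0,-1],
    [0,0,0,-1.5,0,0,-1],
    [0,0,0,-1.8,0,0,-1],
    [0,0,0,-2.1,0,0,-1],
    [0,0,0,-2.4,0,0,-1],
    [0,0,0,-2.7,0,0,-1],
    [0,0,0,-3,0,0,-1],
    [0,0,0,-3.3,0,0,-1],
    [0,0,0,-3.6,0,0,-1]
  ]
}}

```text
time: 22.6
ee_pos: [0.5583, 0.0754, 0.0545]
eef_rot: [0.703, 0.711, 0.0, -0.0]
ft_force: [0.1, -0.2, 0.9]
width: 0.0006
grip_force: 0.0
```

```bash
python3 f.py; python3 -c "
from h import *
s=status.read_state();print(s['time'],s['ee_pos'],s['ft_force'])"
```

```text
top 134 -0.2580932445956136
top 0 nan
top 22.6 mid rollers nan deck -0.1083 tube -0.1193 err(nozzle in carriage) nan -0.011
scene 51 -0.25700265622669555
scene 0 nan
scene 22.65 mid rollers nan deck -0.1036 tube -0.1164 err(nozzle in carriage) nan -0.0128
22.7 [0.55831247 0.07535175 0.05452938] [ 0.04518799 -1.20386292 -0.39178101]
  return _methods._mean(a, axis=axis, dtype=dtype,
  ret = ret.dtype.type(ret / rcount)
f.py:7: RuntimeWarning: Mean of empty slice.
  q=(X>.48)&(X<.535)&(Y>y0)&(Y<y1)&(Z>.0735)&(Z<.08)&(h[:,1]<60);r.append(np.median(Yp[q]));print(n,q.sum(),Yp[q].mean())
```

Emit:
{"name": "jog_arm", "arguments": {
  "plan": [
    [0,0,0,-0.35,0,0,-1],
    [0,0,0,-0.7,0,0,-1],
    [0,0,0,-1.05,0,0,-1],
    [0,0,0,-1.4,0,0,-1],
    [0,0,0,-1.75,0,0,-1],
    [0,0,0,-2.1,0,0,-1],
    [0,0,0,-2.45,0,0,-1],
    [0,0,0,-2.8,0,0,-1],
    [0,0,0,-3.15,0,0,-1],
    [0,0,0,-3.5,0,0,-1],
    [0,0,0,-3.85,0,0,-1],
    [0,0,0,-4.2,0,0,-1]
  ]
}}

```text
time: 23.9
ee_pos: [0.5583, 0.0712, 0.0545]
eef_rot: [0.703, 0.711, 0.0, -0.0]
ft_force: [-0.5, -1.1, -0.1]
width: 0.0005
grip_force: 0.0
```

```bash
python3 f.py 2>/dev/null; python3 -c "
from h import *
s=status.read_state();print(s['time'],s['ee_pos'],s['ft_force'])"
```

```text
top 134 -0.2604891753051806
top 0 nan
top 23.9 mid rollers nan deck -0.1099 tube -0.1194 err(nozzle in carriage) nan -0.0094
scene 40 -0.25860807757216325
scene 0 nan
scene 23.95 mid rollers nan deck -0.1058 tube -0.1162 err(nozzle in carriage) nan -0.0105
24.0 [0.55836898 0.07113497 0.05455169] [ 0.14816398 -0.12614541 -0.11714324]
```

Emit:
{"name": "jog_arm", "arguments": {
  "plan": [
    [0,0,0,1,0,0,-1],
    [0,0,0,5,0,0,-1],
    [0,0,0,12,0,0,-1],
    [0,0,0,20,0,0,-1],
    [0,0,0,26,0,0,-1],
    [0,0,0,28,0,0,-1],
    [0,0,0,28,0,0,-1],
    [0,0,0,28,0,0,-1],
    [0,0,0,28,0,0,-1],
    [0,0,0,28,0,0,-1]
  ]
}}

```text
time: 25.0
ee_pos: [0.5581, 0.0989, 0.0546]
eef_rot: [0.703, 0.711, 0.0, 0.0]
ft_force: [-0.4, 0.0, -0.4]
width: 0.0004
grip_force: 0.0
```

```bash
python3 f.py 2>/dev/null; python3 -c "
from h import *
s=status.read_state();print(s['time'],s['ee_pos'],s['ft_force'])"
```

```text
top 137 -0.2638536885226716
top 116 0.03479703088424779
top 25.0 mid rollers -0.1144 deck -0.114 tube -0.1191 err(nozzle in carriage) -0.0047 -0.0051
scene 43 -0.2626983617591443
scene 66 0.037143446229196894
scene 25.05 mid rollers -0.1133 deck -0.109 tube -0.1162 err(nozzle in carriage) -0.0029 -0.0072
25.1 [0.55802664 0.09903364 0.05453717] [-0.88656288 -0.34591123  0.0521558 ]
```

Emit:
{"name": "jog_arm", "arguments": {
  "plan": [
    [0,0,0,5,0,0,-1],
    [0,0,0,15,0,0,-1],
    [0,0,0,20,0,0,-1],
    [0,0,0,20,0,0,-1],
    [0,0,0,20,0,0,-1],
    [0,0,0,20,0,0,-1],
    [0,0,0,20,0,0,-1],
    [0,0,0,20,0,0,-1],
    [0,0,0,20,0,0,-1],
    [0,0,0,20,0,0,-1],
    [0,0,0,20,0,0,-1],
    [0,0,0,20,0,0,-1]
  ]
}}

```text
time: 26.3
ee_pos: [0.5578, 0.1192, 0.0545]
eef_rot: [0.703, 0.711, 0.0, -0.0]
ft_force: [0.4, 1.0, -0.3]
width: 0.0008
grip_force: 0.0
```

```bash
python3 f.py 2>/dev/null
```

```text
top 132 -0.2658515706460421
top 117 0.03205742091428789
top 26.3 mid rollers -0.1167 deck -0.1168 tube -0.1193 err(nozzle in carriage) -0.0026 -0.0025
scene 57 -0.26538300176412805
scene 78 0.036714456722927946
scene 26.35 mid rollers -0.114 deck -0.1117 tube -0.1161 err(nozzle in carriage) -0.0021 -0.0044
```

Emit:
{"name": "jog_arm", "arguments": {
  "plan": [
    [0,0,0,0,0,0,-1],
    [0,0,0,0,0,0,-1],
    [0,0,0,0,0,0,-1],
    [0,0,0,0,0,0,-1],
    [0,0,0,0,0,0,-1],
    [0,0,0,0,0,0,-1],
    [0,0,0,0,0,0,-1],
    [0,0,0,0,0,0,-1],
    [0,0,0,0,0,0,-1],
    [0,0,0,0,0,0,-1]
  ]
}}

```text
time: 27.4
ee_pos: [0.5578, 0.1192, 0.0545]
eef_rot: [0.703, 0.711, 0.0, -0.0]
ft_force: [0.1, 0.1, 0.0]
width: 0.0004
grip_force: 0.0
```

```bash
python3 f.py 2>/dev/null
```

```text
top 136 -0.26779403296003834
top 127 0.031887127705285484
top 27.4 mid rollers -0.1179 deck -0.1169 tube -0.1194 err(nozzle in carriage) -0.0015 -0.0024
scene 51 -0.26662521745556095
scene 76 0.0349459189036961
scene 27.45 mid rollers -0.1159 deck -0.1132 tube -0.1161 err(nozzle in carriage) -0.0002 -0.0029
```

Essentially at rest, 1–2 mm from the nozzle axis. I'll wait a little longer, then check with one picture.

Emit:
{"name": "jog_arm", "arguments": {
  "plan": [
    [0,0,0,0,0,0,-1],
    [0,0,0,0,0,0,-1],
    [0,0,0,0,0,0,-1],
    [0,0,0,0,0,0,-1],
    [0,0,0,0,0,0,-1],
    [0,0,0,0,0,0,-1],
    [0,0,0,0,0,0,-1],
    [0,0,0,0,0,0,-1],
    [0,0,0,0,0,0,-1],
    [0,0,0,0,0,0,-1],
    [0,0,0,0,0,0,-1],
    [0,0,0,0,0,0,-1]
  ]
}}

```text
time: 28.7
ee_pos: [0.5578, 0.1192, 0.0546]
eef_rot: [0.703, 0.711, 0.0, -0.0]
ft_force: [-0.0, -0.3, -0.3]
width: 0.0004
grip_force: 0.0
```

Emit:
{"name": "jog_arm", "arguments": {
  "plan": [
    [0,0,0,0,0,0,-1],
    [0,0,0,0,0,0,-1],
    [0,0,0,0,0,0,-1],
    [0,0,0,0,0,0,-1],
    [0,0,0,0,0,0,-1],
    [0,0,0,0,0,0,-1],
    [0,0,0,0,0,0,-1],
    [0,0,0,0,0,0,-1],
    [0,0,0,0,0,0,-1],
    [0,0,0,0,0,0,-1]
  ]
}}

```text
time: 29.7
ee_pos: [0.5578, 0.1192, 0.0545]
eef_rot: [0.703, 0.711, 0.0, -0.0]
ft_force: [-0.4, -0.4, 0.8]
width: 0.0004
grip_force: 0.0
```

```bash
python3 f.py 2>/dev/null; python3 -c "
from h import *
s,c=cap('scene');print(s['time']);cv2.imwrite('pics/end.png',cv2.resize(c['image'][150:370,150:500,::-1],None,fx=2.2,fy=2.2))"
```

```text
top 139 -0.26725869407952235
top 120 0.03200010673722712
top 29.7 mid rollers -0.1173 deck -0.1172 tube -0.1192 err(nozzle in carriage) -0.0019 -0.002
scene 44 -0.2662842033845838
scene 78 0.03518663361960738
scene 29.75 mid rollers -0.1159 deck -0.1119 tube -0.1165 err(nozzle in carriage) -0.0006 -0.0045
29.8
```

View pics/end.png

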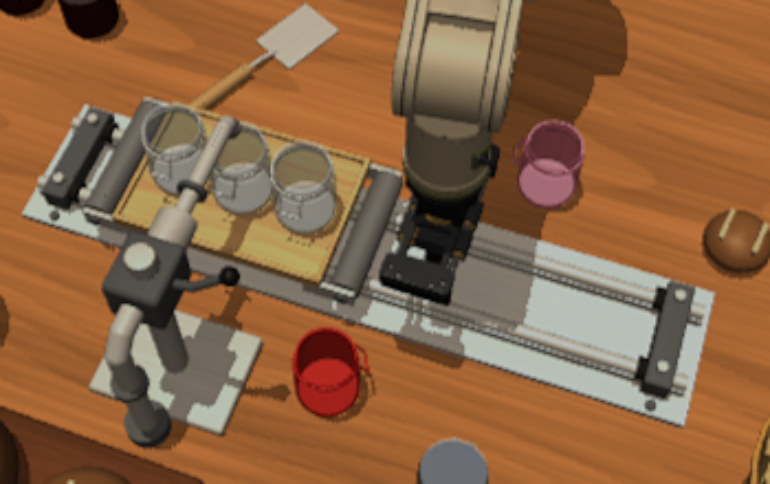

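The picture shows the three jars upright at (175,145), (240,170) and (303,190). The nozzle is over the middle jar, and the gripper stands clear of the rear roller.

```bash
python3 -c "
from bench import order
print(order.close_job())"
```

```text
the job is handed in; nothing more can be done
None
```

I handed the job in at about 30 s: the carriage was at rest, untouched for over 5 s, with the middle jar within about 2 mm of the nozzle by the roller measurements (deck-based 2–4.5 mm) and all three jars upright; the hand-in returned no verdict.

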